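Put the swarf tray back under the deburring brush

ROBOT

A 6-joint arm with a two-finger parallel gripper is mounted at the origin on a cart in front of the work surface, level with it; the furniture and walls round the work are solid. World frame = base frame: x ahead of the robot, y to its left, z up, the work surface at z = 0. Lengths are in m, angles in rad, forces in N, time in s.
With the tool pointing down it reaches from about 0.375 to 0.9 m from the base axis. Payload 3.1 kg.
Tool frame: the origin (TCP) lies between the finger pads; the fingertips stand 17 mm ahead of it and the grasp point (between the pads) lies 2 mm behind it (robot.nose_length is the distance from the TCP to the fingertips, in m); z points along the fingers, y is the line along which they close (so a half turn about z gives the same grasp; the last joint's range is limited). The gripper opens to 87 mm and grips with 3 to 60 N. Pads are 19 mm wide; open, the fingers measure 117 mm over their backs; the gripper's body (75 mm by 190 mm) begins 51 mm behind the grasp point.
Start: joints at [1.113, 0.527, 1.433, -0, 1.181, -0.178], TCP at [0.172, 0.601, 0.24] pointing down, gripper open.
Joint ranges: [-3.08, 3.08], [-0.75, 2.2], [0.22, 2.44], [-1.43, 4.57], [0, 2.65], [-2.85, 2.85]. Speed limits (rad/s): [2.79, 2.79, 3.14, 3.14, 3.14, 3.14].

INTERFACE

Orientations are given as a unit quaternion [x, y, z, w].
In Python, from rig import robot, cams gives the robot as it stands.
- The arm moves only by the shell command python3 -m pendant 'ROWS' [FORCE]. ROWS is JSON, a list of rows, each an object with "jaw": the opening, from 0 (shut) to 1 (fully open); "linear": the shift along the tool's x, y, z in cm, a list of three; "twist": the turn about the tool's z in degrees. A call has 1 to 12 rows; each row shifts and turns the commanded pose from where the row before left it, along the tool's axes as they then stand; what a row does not reach is not made up. A row lasts 1/12 s, in which the tool goes at most 41.7 mm and 7.16 degrees, less where a joint would pass 70% of its speed; a pose out of reach is approached as far as the arm can. A call is refused whole if a number of a shift passes 4.17 or a number of a turn 7.16, either way. A call with a gripper value outside its range is refused whole. The fingers move at their own pace and stop on an object; FORCE is the grip in N (left out, the last holds). Time passes only in rows, so rows that do not move let the fingers close. It gives the time, the measured TCP pose, the force, the opening and the grip force at its end, in the units of the state.
- robot.get_obs(): the state, without advancing time (a new reading comes with each control period).
- cams.camera(name): name is "side" or "top" or "wrist"; returns a dict with "color" (480x640x3 uint8, blue, green, red), "depth" (480x640 float32, m along the optical axis (not along the pixel's ray), 0 where there is no reading), "fov_y" (degrees; the focal length in pixels is half the picture's height over the tangent of half this angle, whatever the lens; pixels are square), "cx", "cy" (the principal point, pixels), "view" (4x4, takes a point from world to camera coordinates). Camera axes: x right, y down, z forward; pixel columns grow to the right and rows downward; lengths in m; the calibration is good to about 2 mm. A picture is of the moment at which its call begins.
- robot.hand_in(): hands the job in; it is judged then, once.
The state is a dict: "time": time; "q": joint angles; "joint_velocities": joint speeds; "joint_torque": joint torques, N m; "position": TCP position; "tool_rot": TCP orientation; "ft_force": force on the tool from outside, world axes, zero at the start; "moment": the same for the moment, N m; "grip_width": finger opening in m; "grip_force": force on a finger pad.
Only numpy, scipy, OpenCV 4.12 (cv2) and the standard library are available. Lean on these libraries where they do the work, as an engineer would, in place of code of your own. Each camera call takes 0.05 s, during which the arm holds its last target. There are 200 camera calls.

TASK

Put the swarf tray back into its bay under the small deburring brush stand: of the two steel trays, take the narrow one that fits the bay, slide it along the bench tongue-handle outwards into the open front and push it fully home against the end of the bay, then let go. Leave the stand, the wide tray and the other things on the bench where they are.

Things in the scene. Friction and masses are not known exactly. Their poses are not given: they have to be found in the camera images.
- stand: Deburring stand, grey sheet steel, fixed, 105 mm deep, 102 mm wide. Under its roof a bay, open only at the front, with the bench as floor: 92 mm wide, 50 mm high, 100 mm deep, 5 mm side walls. Origin: middle of the bay's mouth (below the roof's front edge) at bench level; x points straight into the bay, y to its left, z up. The mouth faces roughly the robot.
- stand_roof (a point): Middle of the roof's front edge, 55 mm above the stand's origin, same axes. On the roof, from 45 mm behind this edge, a dark motor with a brass brush wheel, top 118 mm above the bench.
- bay_wings (a point): Midpoint between the tips of two fixed guide wings, 18 mm in front of the stand's origin (its -x), at bench level, same axes. The wings, 30 mm high, flare from the side walls to about 116 mm apart at the tips.
- tray_narrow: The swarf tray that fits: loose open pan of bare steel, 100 mm long (x), 84 mm wide (y), 22 mm high, walls 3 mm, about 0.22 kg, with a tongue handle on its front (-x) wall. Origin: centre of the pan's underside, tongue not counted. Starts flat on the bench, tongue towards the robot. Home, the pan is under the roof, its front wall flush with the roof's front edge, the tongue outside.
- tray_narrow_grip (a point): Grip point on the narrow tray's tongue, an upright plate 10 mm thick (y), 50 mm high from the bench up, running 55 mm forward (-x) from the middle of the front wall. The point is 88 mm along -x from the tray's origin, 34 mm above its underside; pinch the plate here from above, fingers closing along the tray's y. Axes as the tray's.
- tray_rear (a point): Middle of the outer face of the narrow tray's rear wall, at its underside (50 mm along +x from the tray's origin). Pushed home, it rests against the bay's closed rear wall, 100 mm along x from the stand's origin. Axes as the tray's.
- tray_wide: Another steel tray, the same but for its width: 110 mm wide (y), too wide for the bay. Same origin, axes and tongue. Bystander; the two trays may lie on either side.
- tape_measure: Yellow tape measure, 64x78x35 mm, left of the stand; origin at the centre of its underside. Bystander.
- blank_box: Small white and blue carton, 71x110x50 mm (the 110 mm side points away from the robot), right of the stand; origin at the centre of its underside. Bystander.
- padlock: Brass padlock lying flat, 71x46x20 mm, at the front right; origin at the centre of its underside. Bystander.

How it is judged:
At the end, for the whole second after the job is handed in: The narrow tray lies flat on the bench inside the bay, tongue outwards, its rear wall within 12 mm of the bay's rear wall (and within 12 mm sideways, 10 degrees of straight), released and at rest (x of tray_rear in the frame of stand between 0.088 and 0.106 m and y of tray_rear in the frame of stand between -0.012 and 0.012 m and angle between the x axis of tray_narrow and the x axis of stand, either way round below 0.17 rad and x of tray_narrow_grip in the frame of stand below 0 m and angle between tray_narrow's own z axis and vertical below 0.1 rad and height (world z) of tray_narrow below 0.008 m and linear speed of tray_narrow below 0.02 m/s); the robot touches nothing.
It fails at once if the wide tray is moved more than 30 mm (distance of tray_wide from where it was at the start of the episode above 0.03 m).
It fails at once if the tape measure is moved more than 30 mm (distance of tape_measure from where it was at the start of the episode above 0.03 m).
It fails at once if the small carton is moved more than 30 mm (distance of blank_box from where it was at the start of the episode above 0.03 m).
It fails at once if the padlock is moved more than 30 mm (distance of padlock from where it was at the start of the episode above 0.03 m).
It also fails if it takes over 35 s, if anything falls off the work surface, if the arm or the gripper's body presses on something with over 40 N, if the wrist force passes 120 N, or if a joint passes its speed limit or range.

## Working session

There is one attempt and no reset: what is moved stays moved. The work goes in short steps, Python scripts to look and compute and a shell command to move; the robot and the scene stay as the last step left them, time stands still between calls to the robot, and variables do not carry over. Pictures are saved under pics/ and viewed, at most 10 in all, crops included, and the job is handed in when it is done.

```bash
mkdir -p pics; cat > h.py <<'E'
import numpy as np, cv2
from rig import robot, cams
def snap(n,f):
    c=cams.camera(n); cv2.imwrite(f'pics/{f}.png',c['color']); np.savez(f'{f}.npz',**{k:v for k,v in c.items()}); return c
def load(f): return dict(np.load(f'{f}.npz'))
def cloud(c):
    h,w=c['depth'].shape; F=h/2/np.tan(np.radians(float(c['fov_y']))/2)
    v,u=np.mgrid[:h,:w]; d=c['depth']
    p=np.stack([(u-c['cx'])*d/F,(v-c['cy'])*d/F,d,np.ones_like(d)],-1)
    return (p@np.linalg.inv(c['view']).T)[...,:3]
E
python3 - <<'E'
from h import *
snap('top','top0'); snap('side','side0')
o=robot.get_obs(); print(o['position'],o['tool_rot'],o['time'],o['grip_width'])
E
```

```text
[0.17167384 0.60028764 0.23866256] [ 1.38962148e-01  9.90297187e-01 -9.45539447e-04 -3.30530046e-04] 0.1 0.08695425147188168
```

View pics/top0.png

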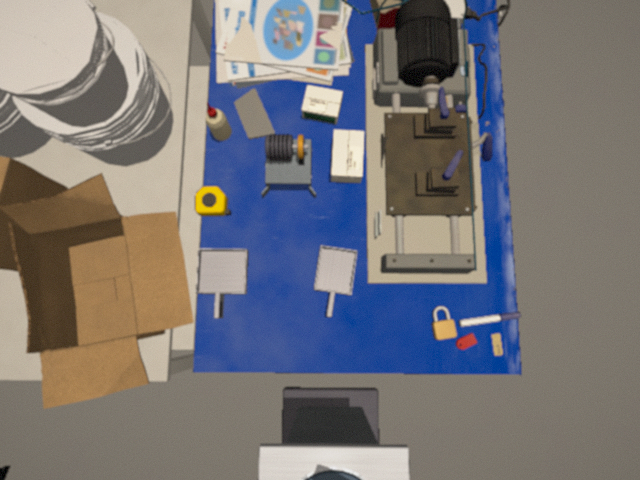

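The top view shows the wide tray at about (222,271), the narrow tray at (335,270) with its tongue down to (330,315), and the stand at (289,168) with wing tips at (264,193) and (315,193). Next I'll measure them from depth.

```bash
python3 - <<'E'
from h import *
c=load('top0'); P=cloud(c)
for (n,u0,u1,v0,v1,z0,z1) in [('narrow',305,365,235,325,.010,.06),('nfloor',305,365,235,325,.001,.06),('wide',190,255,238,325,.001,.06),('tongueN',315,345,285,325,.02,.07),('roof',250,325,155,200,.045,.065),('wings',250,330,180,205,.015,.04)]:
    q=P[v0:v1,u0:u1].reshape(-1,3); q=q[(q[:,2]>z0)&(q[:,2]<z1)]
    if len(q)<5: print(n,len(q));continue
    print(n,len(q),cv2.minAreaRect((q[:,:2]*1000).astype(np.float32)),q.min(0).round(3),q.max(0).round(3),q.mean(0).round(3))
print(P[220,300],P[340,300])
r=lambda u0,u1,v0,v1,f:cv2.resize(c['color'][v0:v1,u0:u1],None,fx=f,fy=f,interpolation=cv2.INTER_CUBIC)
cv2.imwrite('pics/crop0.png',np.hstack([r(250,380,130,200,4)[:280],]) if 0 else r(245,375,140,335,3))
s=load('side0')['color'];cv2.imwrite('pics/s.png',s)
E
```

```text
narrow 392 ((499.6825866699219, -0.9935684204101562), (84.05360412597656, 155.0189666748047), 81.8690185546875) [ 0.423 -0.053  0.01 ] [0.581 0.043 0.055] [ 0.503 -0.002  0.03 ]
nfloor 2663 ((508.90362548828125, -2.6631317138671875), (201.94813537597656, 135.91746520996094), 0.27788054943084717) [ 0.408 -0.07   0.001] [0.61  0.066 0.055] [ 0.514 -0.003  0.007]
wide 3092 ((504.0746765136719, 242.17742919921875), (195.21348571777344, 129.08871459960938), 0.34177306294441223) [0.406 0.177 0.001] [0.602 0.307 0.055] [0.51  0.248 0.008]
tongueN 165 ((455.5526428222656, 16.847797393798828), (66.63513946533203, 59.31757354736328), 74.83540344238281) [ 0.423 -0.023  0.02 ] [0.493 0.041 0.055] [0.456 0.008 0.043]
roof 1129 ((751.4966430664062, 103.22280883789062), (70.48900604248047, 101.76107025146484), 0.11611862480640411) [0.716 0.052 0.046] [0.787 0.154 0.065] [0.746 0.101 0.056]
wings 80 ((715.2009887695312, 102.56257629394531), (124.07740783691406, 35.78544998168945), 89.64167785644531) [0.697 0.041 0.015] [0.733 0.165 0.039] [0.71  0.104 0.026]
[ 0.64580452  0.0780946  -0.002624  ] [0.3726666  0.07383901 0.00106789]
```

View pics/crop0.png

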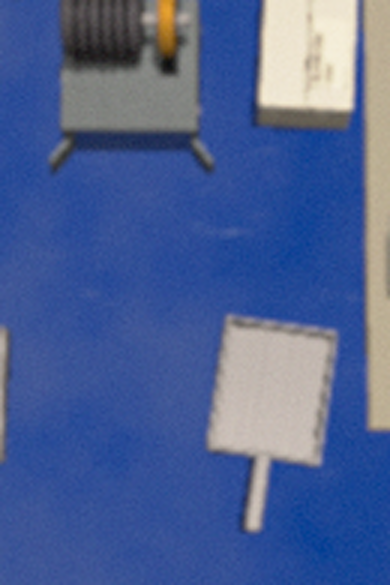

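View pics/side0.png

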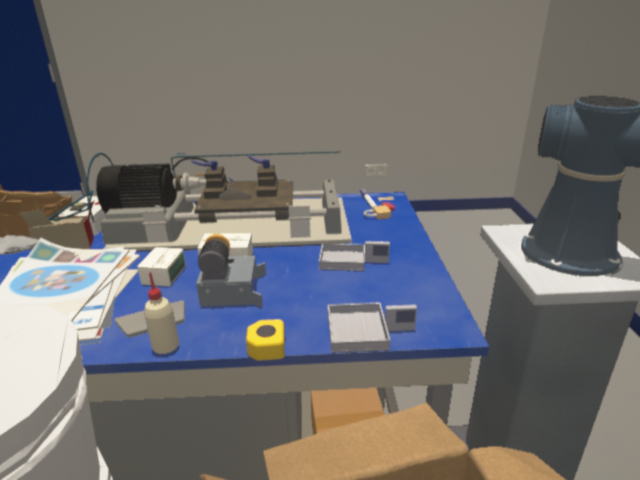

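The narrow tray's origin is at about (0.527,-0.005), yaw -8.1°, with the grip point at (0.440,0.0075). The stand's origin is at about (0.716,0.103), yaw about 0. I'll move above the grip now.

```bash
python3 -m pendant '[{"jaw":1,"linear":[-1.75,-2.07,0],"twist":0},{"jaw":1,"linear":[-1.75,-2.07,0],"twist":0},{"jaw":1,"linear":[-1.75,-2.07,0],"twist":0},{"jaw":1,"linear":[-1.75,-2.07,0],"twist":0},{"jaw":1,"linear":[-1.75,-2.07,0],"twist":0},{"jaw":1,"linear":[-1.75,-2.07,0],"twist":0},{"jaw":1,"linear":[-1.75,-2.07,0],"twist":0},{"jaw":1,"linear":[-1.75,-2.07,0],"twist":0},{"jaw":1,"linear":[-1.75,-2.07,0],"twist":0},{"jaw":1,"linear":[-1.75,-2.07,0],"twist":0},{"jaw":1,"linear":[-1.75,-2.07,0],"twist":0},{"jaw":1,"linear":[-1.75,-2.07,0],"twist":0}]' 20
python3 -m pendant '[{"jaw":1,"linear":[-1.75,-2.07,0.8],"twist":0},{"jaw":1,"linear":[-1.75,-2.07,0.8],"twist":0},{"jaw":1,"linear":[-1.75,-2.07,0.8],"twist":0},{"jaw":1,"linear":[-1.75,-2.07,0.8],"twist":0},{"jaw":1,"linear":[-1.75,-2.07,0.8],"twist":0},{"jaw":1,"linear":[-1.75,-2.07,0.8],"twist":0},{"jaw":1,"linear":[-1.75,-2.07,0.8],"twist":0},{"jaw":1,"linear":[-1.75,-2.07,0.8],"twist":0},{"jaw":1,"linear":[-1.75,-2.07,0.8],"twist":0},{"jaw":1,"linear":[-1.75,-2.07,0.8],"twist":0},{"jaw":1,"linear":[-1.75,-2.07,0.8],"twist":0},{"jaw":1,"linear":[-1.75,-2.07,0.8],"twist":0}]'
python3 -m pendant '[{"jaw":1,"linear":[0,0,0],"twist":-4},{"jaw":1,"linear":[0,0,0],"twist":-4},{"jaw":1,"linear":[0,0,0],"twist":0},{"jaw":1,"linear":[0,0,0],"twist":0}]'
python3 - <<'E'
from h import *
c=snap('wrist','w0'); P=cloud(c)
q=P.reshape(-1,3); q=q[(q[:,2]>.043)&(q[:,2]<.056)&(q[:,0]<.5)&(q[:,0]>.38)&(abs(q[:,1])<.04)]
print(len(q), cv2.minAreaRect((q[:,:2]*1000).astype(np.float32)) if len(q)>4 else 0)
q=P.reshape(-1,3); q=q[(q[:,2]>.012)&(q[:,2]<.06)&(q[:,0]<.61)&(q[:,0]>.38)&(abs(q[:,1])<.08)]
print(len(q), cv2.minAreaRect((q[:,:2]*1000).astype(np.float32)) if len(q)>4 else 0)
E
```

```text
time: 1.1
position: [0.3056, 0.3029, 0.2394]
tool_rot: [0.139, 0.99, -0.0, -0.0]
ft_force: [1.0, -0.1, -0.1]
grip_width: 0.0871
grip_force: 0.0
time: 2.1
position: [0.4392, 0.0063, 0.143]
tool_rot: [0.139, 0.99, 0.0, -0.0]
ft_force: [-0.1, 0.7, 0.1]
grip_width: 0.0871
grip_force: 0.0
time: 2.43
position: [0.4388, 0.0076, 0.1434]
tool_rot: [0.071, 0.998, 0.0, -0.0]
ft_force: [0.0, -0.5, -0.0]
grip_width: 0.0871
grip_force: 0.0
1567 ((448.11322021484375, 7.760660171508789), (11.091057777404785, 54.80320739746094), 82.17089080810547)
5690 ((515.353515625, -17.41357421875), (124.8951644897461, 189.21173095703125), 89.87384033203125)
```

View pics/w0.png

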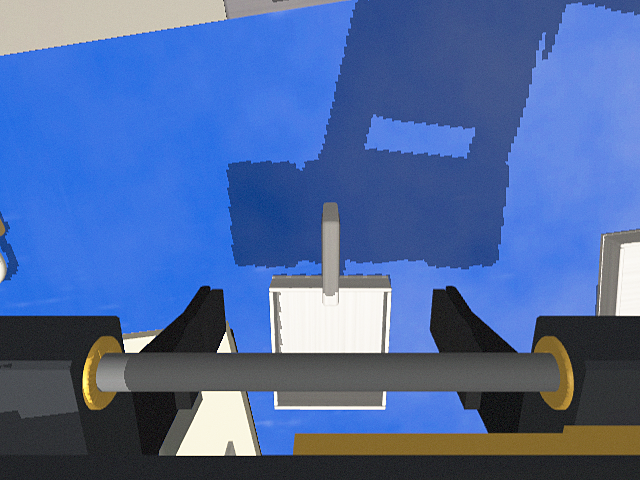

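The wrist view shows the tongue upright at (331,205)–(331,300), midway between the fingers. From its depth the grip point is at (0.438,0.009). Descend and pinch.

```bash
python3 -m pendant '[{"jaw":1,"linear":[0,0.15,2],"twist":0},{"jaw":1,"linear":[0,0,2],"twist":0},{"jaw":1,"linear":[0,0,2],"twist":0},{"jaw":1,"linear":[0,0,2],"twist":0},{"jaw":1,"linear":[0,0,2],"twist":0},{"jaw":1,"linear":[0,0,1.1],"twist":0},{"jaw":0.5,"linear":[0,0,0],"twist":0},{"jaw":0,"linear":[0,0,0],"twist":0},{"jaw":0,"linear":[0,0,0],"twist":0},{"jaw":0,"linear":[0,0,0],"twist":0},{"jaw":0,"linear":[0,0,0],"twist":0},{"jaw":0,"linear":[0,0,0],"twist":0}]' 20
python3 -m pendant '[{"jaw":0,"linear":[0,0,0],"twist":0},{"jaw":0,"linear":[0,0,0],"twist":0},{"jaw":0,"linear":[0,0,0],"twist":0},{"jaw":0,"linear":[0,0,0],"twist":0}]'
python3 - <<'E'
from h import *
P=cloud(load('top0'))
# stand yaw and front edge from roof
q=P[150:205,250:330].reshape(-1,3); q=q[(q[:,2]>.048)&(q[:,2]<.062)]
b=np.arange(.056,.152,.008); xs=[]
for y in b:
    s=q[abs(q[:,1]-y)<.004]; xs.append(s[:,0].min())
print(np.polyfit(b,xs,1),np.round(xs,4))
s=load('side0');P=cloud(s);q=P.reshape(-1,3)
q=q[(q[:,0]>.6)&(q[:,0]<.86)&(q[:,1]>.02)&(q[:,1]<.2)&(q[:,2]>.048)&(q[:,2]<.062)]
print(len(q),q.min(0),q.max(0),cv2.minAreaRect((q[:,:2]*1000).astype(np.float32)))
E
```

```text
time: 3.48
position: [0.4397, 0.0091, 0.0333]
tool_rot: [0.07, 0.998, -0.0, 0.001]
ft_force: [-0.9, 0.1, 0.1]
grip_width: 0.055
grip_force: 0.0
time: 3.82
position: [0.4393, 0.0091, 0.0326]
tool_rot: [0.07, 0.998, -0.0, 0.0]
ft_force: [0.3, -0.6, 0.8]
grip_width: 0.0282
grip_force: 0.0
[0.00259689 0.71668193] [0.7163 0.7174 0.7166 0.7171 0.7168 0.7166 0.7174 0.7175 0.717  0.7167
 0.7168 0.7171]
982 [0.71514035 0.05555378 0.04804773] [0.81990448 0.16201272 0.06193932] ((767.49951171875, 108.78376770019531), (106.4898910522461, 104.71341705322266), 89.94224548339844)
```

```bash
python3 -m pendant '[{"jaw":0,"linear":[0,0,0],"twist":0},{"jaw":0,"linear":[0,0,0],"twist":0},{"jaw":0,"linear":[0,0,0],"twist":0},{"jaw":0,"linear":[0,0,0],"twist":0},{"jaw":0,"linear":[0,0,0],"twist":0},{"jaw":0,"linear":[0,0,0],"twist":0}]' 25
python3 -m pendant '[{"jaw":0,"linear":[0,0,0],"twist":-2},{"jaw":0,"linear":[0,0,0],"twist":-2},{"jaw":0,"linear":[0,0,0],"twist":-2},{"jaw":0,"linear":[0,0,0],"twist":-2},{"jaw":0,"linear":[0,0,0],"twist":0}]'
```

```text
time: 4.32
position: [0.4392, 0.0091, 0.0325]
tool_rot: [0.07, 0.998, 0.0, -0.0]
ft_force: [0.0, -0.6, -0.8]
grip_width: 0.0099
grip_force: 25.0
time: 4.73
position: [0.4393, 0.009, 0.0325]
tool_rot: [-0.001, 1.0, -0.0, 0.0]
ft_force: [-0.5, 1.0, -0.7]
grip_width: 0.0097
grip_force: 25.0
```

Gripped, with the opening reading 9.9 mm. Slide sideways to y=0.104 and forward to x≈0.54, then look.

```bash
python3 -m pendant '[{"jaw":0,"linear":[0,0.95,0],"twist":0},{"jaw":0,"linear":[0,0.95,0],"twist":0},{"jaw":0,"linear":[-0.6,0.95,0],"twist":0},{"jaw":0,"linear":[-1.2,0.95,0],"twist":0},{"jaw":0,"linear":[-1.2,0.95,0],"twist":0},{"jaw":0,"linear":[-1.2,0.95,0],"twist":0},{"jaw":0,"linear":[-1.2,0.95,0],"twist":0},{"jaw":0,"linear":[-1.2,0.95,0],"twist":0},{"jaw":0,"linear":[-1.2,0.95,0],"twist":0},{"jaw":0,"linear":[-1.2,0.95,0],"twist":0},{"jaw":0,"linear":[-0.9,0,0],"twist":0},{"jaw":0,"linear":[0,0,0],"twist":0}]'
python3 - <<'E'
from h import *
c=snap('top','top1'); P=cloud(c)
cv2.imwrite('pics/crop1.png',cv2.resize(c['color'][130:300,230:360],None,fx=4,fy=4,interpolation=cv2.INTER_CUBIC)[:600])
c=snap('wrist','w1')
E
```

```text
time: 5.73
position: [0.5405, 0.1055, 0.0326]
tool_rot: [-0.001, 1.0, -0.0, 0.002]
ft_force: [1.4, -0.3, -2.6]
grip_width: 0.0098
grip_force: 25.0
```

View pics/crop1.png

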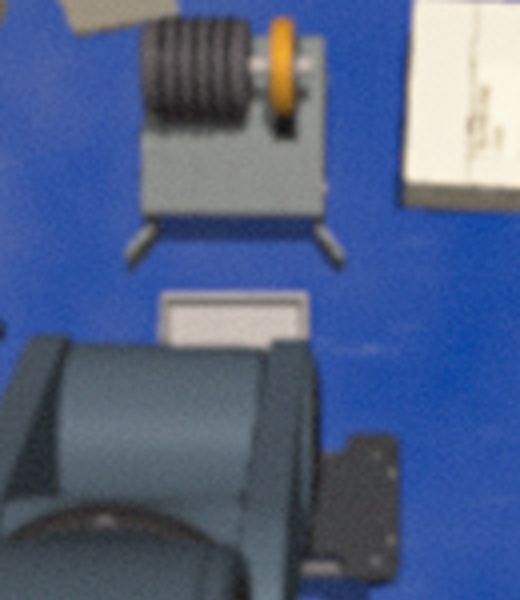

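View pics/w1.png

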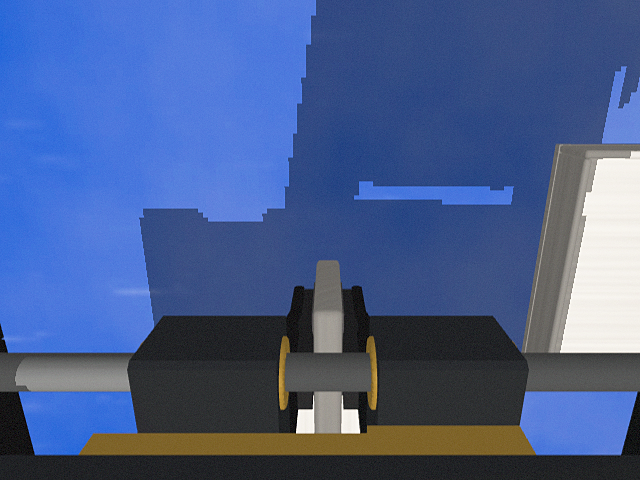

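The tray rim spans crop columns 158–310 and the wing tips are at 131 and 341. Allowing for perspective, the tray sits about 1 mm too far left and is straight. Shift 1 mm right and push in.

```bash
python3 -m pendant '[{"jaw":0,"linear":[0,-0.1,0],"twist":0},{"jaw":0,"linear":[-0.8,0,0],"twist":0},{"jaw":0,"linear":[-1,0,0],"twist":0},{"jaw":0,"linear":[-1,0,0],"twist":0},{"jaw":0,"linear":[-1,0,0],"twist":0},{"jaw":0,"linear":[-1,0,0],"twist":0},{"jaw":0,"linear":[-1,0,0],"twist":0},{"jaw":0,"linear":[-1,0,0],"twist":0},{"jaw":0,"linear":[0,0,0],"twist":0}]'
```

```text
time: 6.58
position: [0.6072, 0.1024, 0.0326]
tool_rot: [0.0, 1.0, -0.0, 0.001]
ft_force: [0.7, 0.1, -2.1]
grip_width: 0.0097
grip_force: 25.0
```

No lateral force, so the tray is well inside the walls. Continue home.

```bash
python3 -m pendant '[{"jaw":0,"linear":[-0.8,0,0],"twist":0},{"jaw":0,"linear":[-0.8,0,0],"twist":0},{"jaw":0,"linear":[-0.8,0,0],"twist":0},{"jaw":0,"linear":[-0.8,0,0],"twist":0},{"jaw":0,"linear":[-0.8,0,0],"twist":0},{"jaw":0,"linear":[-0.8,0,0],"twist":0},{"jaw":0,"linear":[-0.8,0,0],"twist":0},{"jaw":0,"linear":[-0.6,0,0],"twist":0},{"jaw":0,"linear":[-0.4,0,0],"twist":0},{"jaw":0,"linear":[0,0,0],"twist":0},{"jaw":0,"linear":[0,0,0],"twist":0}]'
python3 -m pendant '[{"jaw":0,"linear":[-0.3,0,0],"twist":0},{"jaw":0,"linear":[-0.3,0,0],"twist":0},{"jaw":0,"linear":[0,0,0],"twist":0},{"jaw":0,"linear":[0,0,0],"twist":0}]'
```

```text
time: 7.5
position: [0.6739, 0.1032, 0.0326]
tool_rot: [-0.0, 1.0, -0.0, 0.002]
ft_force: [1.4, 0.3, 0.5]
grip_width: 0.0094
grip_force: 25.0
time: 7.83
position: [0.6784, 0.1033, 0.0325]
tool_rot: [-0.0, 1.0, 0.0, 0.0]
ft_force: [-1.4, -0.2, 3.7]
grip_width: 0.01
grip_force: 25.0
```

```bash
python3 -m pendant '[{"jaw":0,"linear":[-0.2,0,0],"twist":0},{"jaw":0,"linear":[0,0,0],"twist":0},{"jaw":0,"linear":[0,0,0],"twist":0}]'; python3 -m pendant '[{"jaw":0,"linear":[-0.2,0,0],"twist":0},{"jaw":0,"linear":[0,0,0],"twist":0},{"jaw":0,"linear":[0,0,0],"twist":0}]'
```

```text
time: 8.08
position: [0.6784, 0.1033, 0.0325]
tool_rot: [-0.0, 1.0, -0.0, -0.002]
ft_force: [-5.2, -0.7, 5.5]
grip_width: 0.0101
grip_force: 25.0
time: 8.33
position: [0.6785, 0.1033, 0.0325]
tool_rot: [-0.0, 1.0, -0.0, -0.004]
ft_force: [-8.7, -0.8, 9.6]
grip_width: 0.0099
grip_force: 25.0
```

The force is building with no further motion, so the tray is home. Relax, open partway and rise.

```bash
python3 -m pendant '[{"jaw":0,"linear":[0.4,0,0],"twist":0},{"jaw":0.5,"linear":[0,0,0],"twist":0},{"jaw":0.5,"linear":[0,0,0],"twist":0},{"jaw":0.5,"linear":[0,0,0],"twist":0},{"jaw":0.5,"linear":[0,0,0],"twist":0},{"jaw":0.5,"linear":[0,0,0],"twist":0},{"jaw":0.5,"linear":[0,0,0],"twist":0},{"jaw":0.5,"linear":[0,0,0],"twist":0}]'
python3 -m pendant '[{"jaw":0.5,"linear":[0,0,-1],"twist":0},{"jaw":0.5,"linear":[0,0,-2],"twist":0},{"jaw":0.5,"linear":[0,0,-2],"twist":0},{"jaw":0.5,"linear":[0,0,-2],"twist":0},{"jaw":0.5,"linear":[1,0,-2],"twist":0},{"jaw":0.5,"linear":[3,0,-2],"twist":0},{"jaw":0.5,"linear":[3,0,-2],"twist":0},{"jaw":0.5,"linear":[3,0,-2],"twist":0},{"jaw":0.5,"linear":[3,0,0],"twist":0},{"jaw":0.5,"linear":[3,0,0],"twist":0},{"jaw":0.5,"linear":[0,0,0],"twist":0},{"jaw":0.5,"linear":[0,0,0],"twist":0}]'
python3 - <<'E'
from h import *
c=snap('top','top2'); s=snap('side','side2')
a=cv2.resize(c['color'][130:230,230:360],(520,400),interpolation=cv2.INTER_CUBIC)
b=cv2.resize(s['color'][225:325,185:285],(400,400),interpolation=cv2.INTER_CUBIC)
cv2.imwrite('pics/end.png',cv2.resize(np.hstack([a,b]),None,fx=.85,fy=.85))
P=cloud(c); q=P[130:240,230:360].reshape(-1,3); q=q[(q[:,0]>.64)&(q[:,0]<.713)&(q[:,2]>.042)&(q[:,2]<.06)&(q[:,1]>.06)&(q[:,1]<.15)]
print(len(q),q.min(0),q.max(0),cv2.minAreaRect((q[:,:2]*1000).astype(np.float32)) if len(q)>3 else 0)
E
```

```text
time: 9.0
position: [0.6783, 0.1032, 0.0325]
tool_rot: [-0.0, 1.0, -0.0, 0.0]
ft_force: [0.1, 0.2, 0.8]
grip_width: 0.042
grip_force: 0.0
time: 10.0
position: [0.5166, 0.1034, 0.1836]
tool_rot: [-0.0, 1.0, 0.0, 0.0]
ft_force: [0.9, 0.7, 0.2]
grip_width: 0.0436
grip_force: 0.0
107 [0.6629515  0.09564468 0.04295564] [0.71261448 0.1069115  0.05411361] ((687.8516845703125, 100.68687438964844), (11.085071563720703, 49.61098098754883), 88.36237335205078)
```

View pics/end.png

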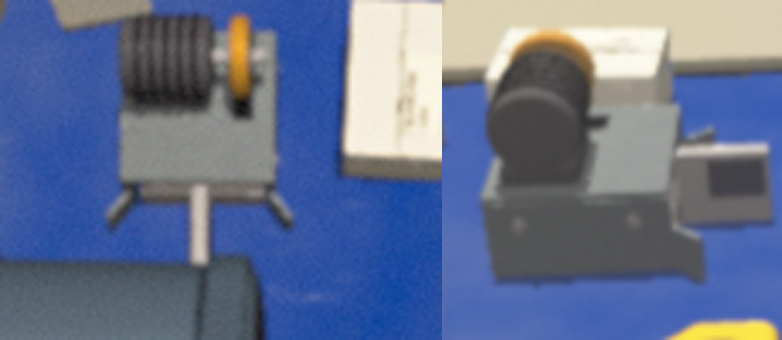

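The picture shows the pan under the roof with its front wall at the roof edge (200,185). The tongue points outward and straight, with its tip at x=0.663 (home is 0.6615), and the gripper is clear.

```bash
python3 -c "
from rig import robot
print(robot.hand_in())"
```

```text
the job is handed in; nothing more can be done
None
```

The narrow tray is home against the end of the bay with its tongue outwards, the gripper has let go and is clear, and I handed the job in at about 10 s; the hand-in call returned no verdict.

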